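Sweep the counted clamps into the counting tray's trough and shut the cover

TASK

With closed fingertips, sweep the three white tube clamps across the deck of the counting tray and over its edge into the trough; leave the blue clamp lying on the deck. Then tip the trough's clear cover over and press it fully shut. Only push: pick nothing up, be gentle with the clamps, and leave the things around the tray where they are.

Things in the scene. Friction and masses are not known exactly. Their poses are not given: they have to be found in the camera images.
- tray: grey-green counting tray, 174 (x) by 252 (y) mm, firmly standing on rubber feet (it does not shift). Origin: on the desk under its middle; x points away from the robot, from the trough (near side) to the deck (far side), y along the trough to the left, z up. Rims 4 mm thick, tops 12 mm above the deck, stand at the deck's back and both sides; none on the trough side.
- deck (a point): a point on the flat deck, at tray x = 0, y = 0, 36 mm above the desk. The deck runs from tray x = -44 mm, where it simply ends at the trough, to the back rim at x = +78 mm, and from y = -122 to +122 mm between the side rims
- trough (a point): the middle of the trough's floor, tray x = -66, y = 0 mm, 8 mm above the desk (28 mm below the deck). The trough runs from tray x = -88 to -44 mm, as long as the deck; its outer wall is 4 mm thick, top 38 mm above the desk; its right (-y) end has only a low pouring lip, 24 mm above the desk
- cover (a joint): angle of the clear plastic cover: 0 = shut, lying flat over the trough with its free edge resting on the deck edge; about 1.57 = standing straight up; 2.4 = fully open, leaning out towards the robot. It starts open at 2.05 to 2.38. A stiff hinge (about 0.02 N m) holds it at any angle: it does not fall shut, and has no latch or spring.
- cover_hinge (a point): the middle of the cover's hinge line, on top of the trough's outer wall (tray x = -92, y = 0 mm, 40.5 mm above the desk); the line runs along tray y
- cover_edge (a point): the middle of the cover's free edge, 59 mm from the hinge line. The cover is a clear plate 232 mm long (along tray y) and 3 mm thick, smooth and flat, with a white strip along its free edge and a white thumb mark in the middle; shut, its top lies 41 mm above the desk
- clamp_white_a: white tube clamp, 10 mm wide, 32 mm long (its y axis), 10 mm high, about 12 g, lying on the deck; origin at the centre of its underside, on the deck at the start (36 mm above the desk)
- clamp_white_b: white tube clamp, like the other two: 10 mm wide, 32 mm long (its y axis), 10 mm high, about 12 g, lying on the deck; origin at the centre of its underside, on the deck at the start (36 mm above the desk)
- clamp_white_c: white tube clamp, like the other two: 10 mm wide, 32 mm long (its y axis), 10 mm high, about 12 g, lying on the deck; origin at the centre of its underside, on the deck at the start (36 mm above the desk)
- clamp_blue: blue tube clamp (meant for another kit), to stay on the deck: 10 mm wide, 32 mm long (its y axis), 10 mm high, about 12 g, lying on the deck; origin at the centre of its underside, on the deck at the start (36 mm above the desk). At the start the four clamps lie in four lanes across the deck, about 56 mm apart along tray y, the blue one in any of them, each turned anyhow
- label_roll: roll of white labels, 90 mm across, 40 mm high, lying to the right of the tray; leave alone. Origin under its centre
- bench_timer: white bench timer, 62 x 66 mm, 20 mm high, to the left of the tray; leave alone. Origin under its centre
- marker_black: black marker pen, 133 mm long (its y axis) and 16 mm thick, lying behind the tray; leave alone. Origin under its centre

How it is judged:
On the way:
1. all three white clamps lie in the trough, the blue one on the deck, the cover still open (x of clamp_white_a in the frame of tray between -0.09 and -0.04 m and y of clamp_white_a in the frame of tray between -0.122 and 0.122 m and z of clamp_white_a in the frame of tray between 0 and 0.036 m and x of clamp_white_b in the frame of tray between -0.09 and -0.04 m and y of clamp_white_b in the frame of tray between -0.122 and 0.122 m and z of clamp_white_b in the frame of tray between 0 and 0.036 m and x of clamp_white_c in the frame of tray between -0.09 and -0.04 m and y of clamp_white_c in the frame of tray between -0.122 and 0.122 m and z of clamp_white_c in the frame of tray between 0 and 0.036 m and x of clamp_blue in the frame of tray between -0.044 and 0.078 m and y of clamp_blue in the frame of tray between -0.122 and 0.122 m and z of clamp_blue in the frame of tray between 0.03 and 0.06 m and value of joint cover above 1 rad), for 0.2 s.
At the end, for the whole second after the job is handed in: the three white clamps are at rest in the trough (below deck level), the blue clamp is at rest on the deck, and the cover is shut (within 0.06 rad) (x of clamp_white_a in the frame of tray between -0.09 and -0.04 m and y of clamp_white_a in the frame of tray between -0.122 and 0.122 m and z of clamp_white_a in the frame of tray between 0 and 0.036 m and x of clamp_white_b in the frame of tray between -0.09 and -0.04 m and y of clamp_white_b in the frame of tray between -0.122 and 0.122 m and z of clamp_white_b in the frame of tray between 0 and 0.036 m and x of clamp_white_c in the frame of tray between -0.09 and -0.04 m and y of clamp_white_c in the frame of tray between -0.122 and 0.122 m and z of clamp_white_c in the frame of tray between 0 and 0.036 m and x of clamp_blue in the frame of tray between -0.044 and 0.078 m and y of clamp_blue in the frame of tray between -0.122 and 0.122 m and z of clamp_blue in the frame of tray between 0.03 and 0.06 m and value of joint cover below 0.06 rad and linear speed of each of clamp_white_a, clamp_white_b, clamp_white_c, clamp_blue below 0.02 m/s); the robot touches nothing.
It fails at once if a clamp is lifted off the tray (more than about 40 mm above the deck) (z of any of clamp_white_a, clamp_white_b, clamp_white_c, clamp_blue in the frame of tray above 0.076 m).
It fails at once if a clamp is pinched or squashed by the fingers (more than 8 N) (contact force between the fingers and clamp_white_a above 8 N or contact force between the fingers and clamp_white_b above 8 N or contact force between the fingers and clamp_white_c above 8 N or contact force between the fingers and clamp_blue above 8 N).
It fails at once if the blue clamp goes into the trough (z of clamp_blue in the frame of tray below 0.026 m).
It fails at once if the label roll, the timer or the marker pen is pushed about (more than 15 mm) (distance of any of label_roll, bench_timer, marker_black from where it was at the start of the episode above 0.015 m).
It also fails if it takes over 53 s, if anything falls off the work surface, if the arm or the gripper's body presses on something with over 40 N, if the wrist force passes 120 N, or if a joint passes its speed limit or range.

ROBOT

A 6-joint arm with a two-finger parallel gripper is mounted at the origin on a cart in front of the work surface, level with it; the furniture and walls round the work are solid. World frame = base frame: x ahead of the robot, y to its left, z up, the work surface at z = 0. Lengths are in m, angles in rad, forces in N, time in s.
With the tool pointing down it reaches from about 0.375 to 0.9 m from the base axis. Payload 3.1 kg.
Tool frame: the origin (TCP) lies between the finger pads; the fingertips stand 22 mm ahead of it and the grasp point (between the pads) lies 3 mm ahead of it; z points along the fingers, y is the direction in which the jaws open and shut (so a half turn about z gives the same grasp; the last joint's range is limited). The gripper opens to 87 mm and grips with 3 to 60 N. Pads are 19 mm wide; open, the fingers measure 117 mm over their backs; the gripper's body (75 mm by 190 mm) begins 51 mm behind the grasp point.
Start: joints at [0.982, 0.527, 1.433, -0, 1.181, -0.178], TCP at [0.25, 0.573, 0.245] pointing down, gripper open.
Joint ranges: [-3.08, 3.08], [-0.75, 2.2], [0.22, 2.44], [-1.43, 4.57], [0, 2.65], [-2.85, 2.85]. Speed limits (rad/s): [2.79, 2.79, 3.14, 3.14, 3.14, 3.14].

INTERFACE

Orientations are given as a unit quaternion [x, y, z, w].
In Python, from rig import get_obs, camera, get_calibration, hand_in, search_frame gives the robot as it stands.
- The arm moves only by the shell command python3 -m jog 'ROWS' [FORCE]. ROWS is JSON, a list of rows, each an object with "grip": the closure in counts, from 0 (fully open) to 255 (shut); "travel": the shift along the world's x, y, z in cm, a list of three; "twist": the turn about the world's z in degrees. A call has 1 to 8 rows; each row shifts and turns the commanded pose from where the row before left it; what a row does not reach is not made up. A row lasts 1/10 s, in which the tool goes at most 50 mm and 8.59 degrees, less where a joint would pass 70% of its speed; a pose out of reach is approached as far as the arm can. A call is refused whole if a number of a shift passes 5 or a number of a turn 8.59, either way. A call with a gripper value outside its range is refused whole. The fingers move at their own pace and stop on an object; FORCE is the grip in N (left out, the last holds). Time passes only in rows, so rows that do not move let the fingers close. It gives the time, the measured TCP pose, the force and the opening at its end, in the units of the state.
- get_obs(): the state, without advancing time (a new reading comes with each control period).
- camera(name): name is "scene" or "top" or "wrist"; returns the picture (420x560x3 uint8, red, green, blue); there is no depth.
- get_calibration(name): a dict with "fx", "fy", "cx", "cy" (pixels), "R" (3x3) and "t" (3): a world point X has camera coordinates R X + t; the wrist camera has in their place "T_tool_cam" (4x4, takes a point from camera to tool coordinates, whose origin is the TCP and whose axes are the flange's). Camera axes: x right, y down, z forward; pixel columns grow to the right and rows downward; lengths in m; the calibration is good to about 2 mm. The wrist camera is an equidistant fisheye: a pixel r from the principal point sees the ray r / f radians off the axis. A picture is of the moment at which its call begins: read the wrist's pose just before it. get_calibration takes no time and is no camera call.
- hand_in(): hands the job in, once; it reports no verdict.
Trained networks look in the newest picture that a camera, given by its name, has taken for a name from the list of things; names that differ only in an ending like _2 or _b are one class to them, and where a whole thing is asked for, a point or a joint stands for the part that bears it (a point fixed in the world has none). Each returns a list of dicts, best first, with "p" (0 to 1); they miss things now and then, are a little off and sometimes report something else, mostly with a low value. They report only what shows in the picture. A call takes as long as a camera call.
- search_frame(target, camera): "at" ([x, y, z] in m, in world coordinates, good to about 4 mm: the middle of the surface that is visible of it).
The state is a dict: "time": time; "q": joint angles; "joint_velocities": joint speeds; "joint_torque": joint torques, N m; "position": TCP position; "tool_rot": TCP orientation; "ft_force": force on the tool from outside, world axes, zero at the start; "moment": the same for the moment, N m; "grip_width": finger opening in m.
Only numpy, scipy, OpenCV 4.12 (cv2) and the standard library are available. Lean on these libraries where they do the work, as an engineer would, in place of code of your own. Each camera call takes 0.05 s, during which the arm holds its last target. There are 200 camera calls.

## Working session

There is one attempt and no reset: what is moved stays moved. The work goes in short steps, Python scripts to look and compute and a shell command to move; the robot and the scene stay as the last step left them, time stands still between calls to the robot, and variables do not carry over. Pictures are saved under pics/ and viewed, about 8 in all and at most 12, crops included, and the job is handed in when it is done.

```bash
mkdir -p pics; ls
python3 - <<'E'
from rig import *
import cv2,numpy as np
o=get_obs();print(o['time'],o['position'],o['tool_rot'],o['grip_width'])
for n in ['top','scene']:
    im=camera(n);cv2.imwrite(f'pics/{n}0.png',im[:,:,::-1])
    c=get_calibration(n);print(n,{k:np.round(v,3).tolist() for k,v in c.items()})
    for t in ['tray','clamp_white_a','clamp_blue','cover','cover_edge','cover_hinge','label_roll','bench_timer','marker_black']:
        if n=='scene' and t not in('tray','cover','cover_edge'):continue
        try:print(t,[(np.round(d['at'],3).tolist(),round(d['p'],2)) for d in search_frame(t,n)[:5]])
        except Exception as e:print(t,e)
E
```

```text
pics
0.0 [0.24917352 0.57243512 0.24355836] [ 2.03943398e-01  9.78982072e-01 -1.01116618e-03 -4.13103848e-04] 0.08700010299943557
top {'fx': 420.143, 'fy': 420.143, 'cx': 283.938, 'cy': 208.456, 'R': [[-0.061, -0.998, 0.001], [-0.976, 0.06, -0.208], [0.207, -0.014, -0.978]], 't': [0.289, 0.525, 0.803]}
tray [([0.505, 0.224, 0.035], 0.64)]
clamp_white_a [([0.535, 0.211, 0.043], 0.46), ([0.577, 0.175, 0.042], 0.45), ([0.498, 0.252, 0.039], 0.43)]
clamp_blue [([0.485, 0.31, 0.041], 0.55)]
cover [([0.434, 0.176, 0.06], 0.84)]
cover_edge [([0.434, 0.178, 0.065], 0.81)]
cover_hinge [([0.509, 0.219, 0.037], 0.82)]
label_roll [([0.671, 0.089, 0.042], 0.67)]
bench_timer [([0.423, 0.397, 0.018], 0.73), ([0.504, 0.222, 0.039], 0.35)]
marker_black [([0.536, 0.208, 0.041], 0.68), ([0.603, 0.339, 0.013], 0.55)]
scene {'fx': 497.524, 'fy': 497.524, 'cx': 283.336, 'cy': 204.154, 'R': [[0.786, -0.618, 0.007], [-0.471, -0.605, -0.642], [0.401, 0.501, -0.767]], 't': [-0.245, 0.443, 0.604]}
tray [([0.511, 0.216, 0.03], 0.87)]
cover [([0.433, 0.166, 0.066], 0.81)]
cover_edge [([0.437, 0.169, 0.07], 0.79)]
```

View pics/top0.png

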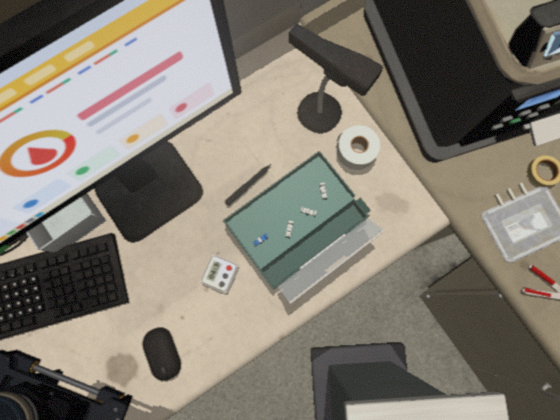

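View pics/scene0.png

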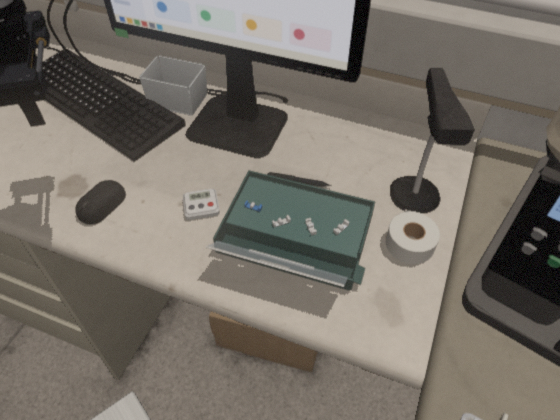

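```bash
cat > h.py <<'E'
import numpy as np,cv2
from rig import *
def proj(n,P):
    c=get_calibration(n);R,t=np.array(c['R']),np.array(c['t'])
    q=np.atleast_2d(P)@R.T+t
    return q[:,:2]/q[:,2:]*[c['fx'],c['fy']]+[c['cx'],c['cy']]
def unproj(n,uv,z):
    c=get_calibration(n);R,t=np.array(c['R']),np.array(c['t']);C=-R.T@t
    d=np.c_[(np.atleast_2d(uv)-[c['cx'],c['cy']])/[c['fx'],c['fy']],np.ones(len(np.atleast_2d(uv)))]@R
    return C+d*((z-C[2])/d[:,2])[:,None]
def tw(p,T):
    x,y,a=T;p=np.atleast_2d(p);c,s=np.cos(a),np.sin(a)
    return np.c_[x+c*p[:,0]-s*p[:,1],y+s*p[:,0]+c*p[:,1],p[:,2]]
def wt(p,T):
    x,y,a=T;p=np.atleast_2d(p);c,s=np.cos(a),np.sin(a);d=p[:,:2]-[x,y]
    return np.c_[c*d[:,0]+s*d[:,1],-s*d[:,0]+c*d[:,1],p[:,2]]
E
python3 - <<'E'
from h import *
from scipy.optimize import minimize
im=cv2.imread('pics/top0.png')
hsv=cv2.cvtColor(im,cv2.COLOR_BGR2HSV)
m=((hsv[...,0]>65)&(hsv[...,0]<100)&(hsv[...,1]>50)).astype(np.uint8)
m[:140]=0;m[320:]=0;m[:,:215]=0;m[:,390:]=0
n,l,s,c=cv2.connectedComponentsWithStats(m);k=1+np.argmax(s[1:,4]);m=(l==k).astype(np.uint8)
hull=cv2.approxPolyDP(cv2.convexHull(cv2.findContours(m,0,1)[0][0]),3,True)[:,0];print(hull.tolist(),s[k])
# initial fit: silhouette corners, back-left, back-right
bl=hull[np.argmin(hull[:,0])];br=hull[np.argmin(hull[:,1])]
W=unproj('top',[bl,br],.048);print(W, np.linalg.norm(W[0]-W[1]))
d=W[0]-W[1];a=np.arctan2(-d[0],d[1]);mid=W.mean(0)
T=(mid[0]-.087*np.cos(a)+.005*np.cos(a),mid[1]-.082*np.sin(a),a);print('T',T)
def draw(big,P,col):
    uv=(proj('top',tw(P,T))-[200,145]+.5)*4
    cv2.polylines(big,[np.int32(np.round(uv))],True,col,1)
big=cv2.resize(im[145:295,200:400],None,fx=4,fy=4,interpolation=cv2.INTER_CUBIC)
ref=big.copy()
draw(big,np.array([[.082,.126,.048],[.082,-.126,.048],[-.044,-.126,.048],[-.044,.126,.048]]),(0,0,255))
draw(big,np.array([[-.044,.122,.036],[-.044,-.122,.036],[.078,-.122,.036],[.078,.122,.036]]),(0,255,255))
cv2.imwrite('pics/crop0.png',big)
for p in [[0.535,0.211,.041],[.577,.175,.041],[.498,.252,.041],[.485,.31,.041]]: print(wt(p,T).round(3))
# clamps blobs
dk=proj('top',tw(np.array([[-.04,.118,.036],[-.04,-.118,.036],[.074,-.118,.036],[.074,.118,.036]]),T))
mk=np.zeros(im.shape[:2],np.uint8);cv2.fillPoly(mk,[np.int32(dk)],1)
w=((im.min(2)>120)|((hsv[...,0]>100)&(hsv[...,0]<125)&(hsv[...,1]>120)))&(mk>0)
n,l,s,c=cv2.connectedComponentsWithStats(w.astype(np.uint8),connectivity=8)
for i in range(1,n):
    if s[i,4]<6: continue
    uv=np.argwhere(l==i)[:,::-1].astype(float);p=wt(unproj('top',uv,.044),T)[:,:2]
    e,v=np.linalg.eigh(np.cov(p.T));print(s[i,4],p.mean(0).round(4),'long axis',v[:,1].round(2),np.ptp(p@v,axis=0).round(3), im[l==i].mean(0).round())
E
```

```text
[[363, 203], [359, 206], [357, 202]] [357 202   7   5  16]
[[0.54764772 0.10440994 0.048     ]
 [0.54764772 0.10440994 0.048     ]] 0.0
T (np.float64(0.4656477215114868), np.float64(0.10440994141175408), np.float64(-0.0))
[[0.069 0.107 0.041]]
[[0.111 0.071 0.041]]
[[0.032 0.148 0.041]]
[[0.019 0.206 0.041]]
3849 [ 0.0085 -0.029 ] long axis [-0.34  0.94] [0.121 0.26 ] [159. 175. 183.]
461 [0.0556 0.0914] long axis [-0.44  0.9 ] [0.048 0.095] [143. 153. 131.]
```

View pics/crop0.png

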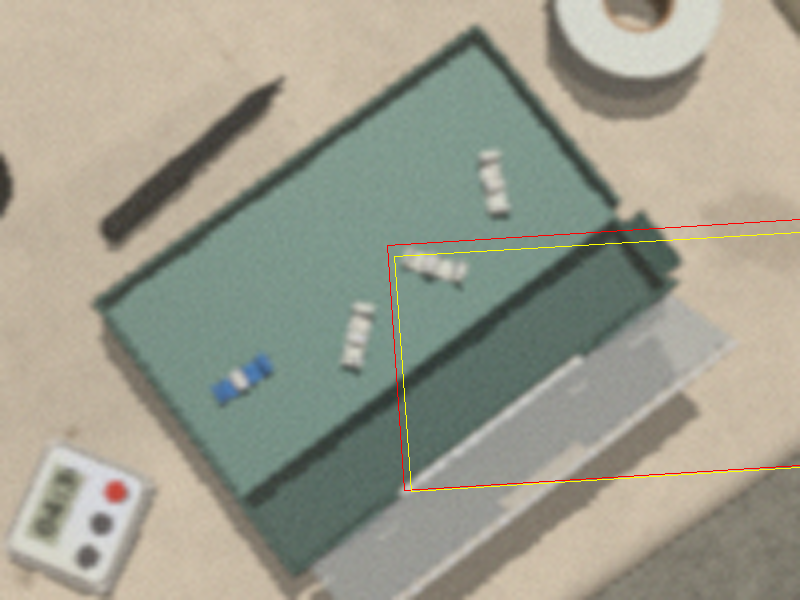

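```bash
cat > fit.py <<'E'
from h import *
from scipy.optimize import least_squares
im=cv2.imread('pics/top0.png');hsv=cv2.cvtColor(im,cv2.COLOR_BGR2HSV)
uv=np.array([[97,303],[476,27],[245,503],[615,222]])/4+[200,145]-.5
M=np.array([[.082,.126,.048],[.082,-.126,.048],[-.044,.124,.036],[-.044,-.124,.036]])
r=least_squares(lambda T:(proj('top',tw(M,T))-uv).ravel(),[.5,.22,.6]);T=r.x;print(T,r.fun.round(1))
np.save('T.npy',T)
big=cv2.resize(im[145:295,200:400],None,fx=4,fy=4,interpolation=cv2.INTER_CUBIC)
def draw(P,col):
    uv=(proj('top',tw(np.array(P),T))-[200,145]+.5)*4
    cv2.polylines(big,[np.int32(np.round(uv))],True,col,1)
draw([[.082,.126,.048],[.082,-.126,.048],[-.044,-.126,.048],[-.044,.126,.048]],(0,0,255))
draw([[-.044,.122,.036],[-.044,-.122,.036],[.078,-.122,.036],[.078,.122,.036]],(0,255,255))
for th in (2.05,2.38):
    x=-.092+.059*np.cos(th);z=.0405+.059*np.sin(th)
    draw([[-.092,.116,.0405],[-.092,-.116,.0405],[x,-.116,z],[x,.116,z]],(255,0,int(th>2.2)*255))
dk=proj('top',tw(np.array([[-.04,.118,.036],[-.04,-.118,.036],[.074,-.118,.036],[.074,.118,.036]]),T))
mk=np.zeros(im.shape[:2],np.uint8);cv2.fillPoly(mk,[np.int32(dk)],1)
w=((im[...,2]>150)|((hsv[...,0]>100)&(hsv[...,0]<130)&(hsv[...,1]>110)))&(mk>0)
n,l,s,c=cv2.connectedComponentsWithStats(w.astype(np.uint8),connectivity=8)
for i in range(1,n):
    if s[i,4]<6: continue
    q=np.argwhere(l==i)[:,::-1].astype(float);p=wt(unproj('top',q,.043),T)[:,:2]
    e,v=np.linalg.eigh(np.cov(p.T));print(s[i,4],p.mean(0).round(4),'long axis',v[:,1].round(2),np.ptp(p@v,axis=0).round(3), im[l==i].mean(0).round())
for p in [[0.535,0.211,.041],[.577,.175,.041],[.498,.252,.041],[.485,.31,.041],[.671,.089,.04],[.423,.397,.02],[.603,.339,.013]]: print(wt(p,T).round(3))
cv2.imwrite('pics/crop1.png',big)
E
python3 fit.py
```

```text
[0.52547427 0.23335617 0.58367491] [-1.5  0.9  0.8 -0.4 -1.   0.3  1.8 -1.1]
72 [ 0.0107 -0.0808] long axis [-0.88  0.48] [0.012 0.033] [173. 183. 181.]
76 [-0.006 -0.029] long axis [-0.81 -0.59] [0.011 0.033] [174. 184. 182.]
13 [-0.0015  0.0138] long axis [-0.73 -0.68] [0.004 0.01 ] [171. 182. 175.]
63 [-0.013   0.0274] long axis [-0.64  0.77] [0.011 0.025] [173. 182. 181.]
54 [0.0061 0.0857] long axis [0.05 1.  ] [0.01  0.029] [164. 133. 104.]
[[-0.004 -0.024  0.041]]
[[ 0.011 -0.077  0.041]]
[[-0.013  0.031  0.041]]
[[0.008 0.086 0.041]]
[[ 0.042 -0.201  0.04 ]]
[[0.005 0.193 0.02 ]]
[[0.123 0.045 0.013]]
```

View pics/crop1.png

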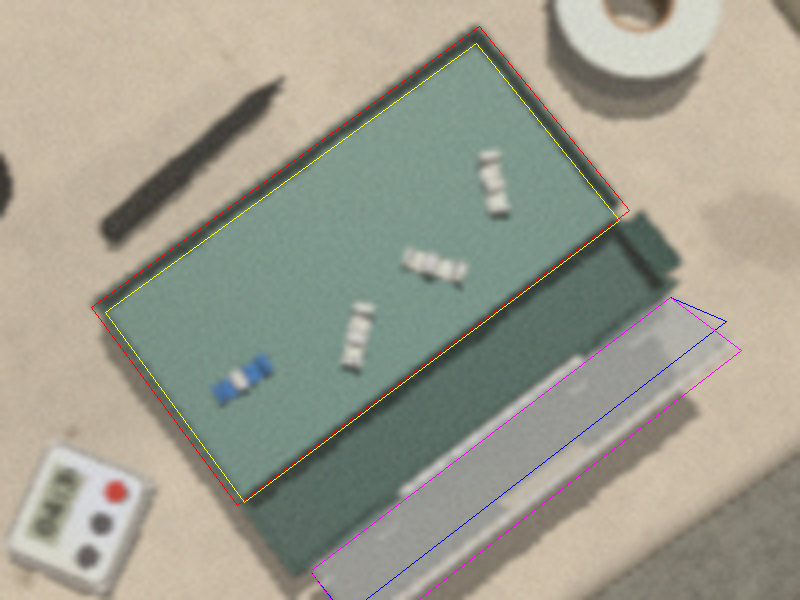

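Run:
```python
from h import *
T=np.load('T.npy')
for nm,p,z in [('lamp base',(320,110),.01),('lampbase near',(322,132),.01),('lamp arm top',(330,75),.25),('lamp head near end',(380,85),.25),('mon corner',(238,95),.1),('mon corner',(238,95),.2),('mon base near',(200,195),.01),('mon edge',(120,150),.1)]:
    w=unproj('top',[p],z);print(nm,w.round(3)[0],wt(w,T).round(3)[0])
w=unproj('scene',[(420,195)],.01);print('sc lamp',w.round(3))
for z in(.2,.3):print('scene lamp head bottom',unproj('scene',[(445,135)],z).round(3))
for p in [(.05,-.081),(.04,-.027),(.04,.024)]: print(p,tw([[*p,0]],T).round(3)[0])
```

```text
lamp base [0.774 0.16  0.01 ] [ 0.167 -0.198  0.01 ]
lampbase near [0.721 0.16  0.01 ] [ 0.122 -0.169  0.01 ]
lamp arm top [0.725 0.167 0.25 ] [ 0.13  -0.165  0.25 ]
lamp head near end [0.701 0.085 0.25 ] [ 0.065 -0.22   0.25 ]
mon corner [0.775 0.336 0.1  ] [ 0.265 -0.052  0.1  ]
mon corner [0.724 0.328 0.2  ] [ 0.217 -0.031  0.2  ]
mon base near [0.592 0.435 0.01 ] [0.167 0.132 0.01 ]
mon edge [0.671 0.575 0.1  ] [0.31  0.205 0.1  ]
sc lamp [[0.773 0.15  0.01 ]]
scene lamp head bottom [[0.746 0.126 0.2  ]]
scene lamp head bottom [[0.639 0.069 0.3  ]]
(0.05, -0.081) [0.612 0.193 0.   ]
(0.04, -0.027) [0.574 0.233 0.   ]
(0.04, 0.024) [0.546 0.275 0.   ]
```

Run:
```python
from h import *
T=np.load('T.npy')
for a,b in [((380,78),(470,132)),((290,32),(432,72)),((330,72),(432,140)),((372,92),(440,140))]:
    f=lambda z:np.linalg.norm(unproj('top',[a],z)-unproj('scene',[b],z))
    zs=np.arange(0,.6,.005);z=min(zs,key=f);w=unproj('top',[a],z);print(z,f(z).round(3),w.round(3),wt(w,T).round(3))
o=get_obs();print(proj('top',[o['position']]))
```

```text
0.255 0.014 [[0.711 0.085 0.255]] [[ 0.074 -0.226  0.255]]
0.23 0.002 [[0.824 0.228 0.23 ]] [[ 0.246 -0.169  0.23 ]]
0.15 0.018 [[0.787 0.151 0.15 ]] [[ 0.173 -0.213  0.15 ]]
0.24 0.007 [[0.695 0.098 0.24 ]] [[ 0.066 -0.207  0.24 ]]
[[ 77.92439111 391.48102961]]
```

```bash
python3 -m jog '[{"grip":255,"travel":[1.5,-4.2,0],"twist":8},{"grip":255,"travel":[1.5,-4.2,0],"twist":8},{"grip":255,"travel":[2.5,-4,0],"twist":8},{"grip":255,"travel":[4,-4,-1],"twist":8},{"grip":255,"travel":[4,-4,-1],"twist":8},{"grip":255,"travel":[4,-4,-1],"twist":8},{"grip":255,"travel":[4,-3.3,-1],"twist":8},{"grip":255,"travel":[4,-2,-1],"twist":1}]' 20
```

```text
time: 1.5
position: [0.4813, 0.2984, 0.2006]
tool_rot: [-0.275, 0.961, -0.0, -0.0]
ft_force: [0.2, 0.7, 0.1]
grip_width: 0.0309
```

```bash
python3 -m jog '[{"grip":255,"travel":[0,0,0],"twist":0},{"grip":255,"travel":[0,0,0],"twist":0},{"grip":255,"travel":[0,0,0],"twist":0}]'
python3 - <<'E'
from h import *
T=np.load('T.npy');o=get_obs();p=o['position'];q=o['tool_rot'];print(p,np.degrees(2*np.arctan2(q[1],q[0]))-90-np.degrees(T[2]),wt(p,T))
im=camera('wrist');cv2.imwrite('pics/w1.png',im[:,:,::-1])
for t in ['clamp_white_a','clamp_blue','tray','cover_edge']:
    print(t,[(wt(d['at'],T)[0].round(3).tolist(),round(d['p'],2)) for d in search_frame(t,'wrist')[:5]])
E
```

```text
time: 1.8
position: [0.4793, 0.3009, 0.2006]
tool_rot: [-0.275, 0.962, 0.0, -0.001]
ft_force: [-0.1, -0.0, 0.3]
grip_width: 0.0071
[0.479283   0.30090042 0.20058275] 88.45360054928001 [[-0.00132074  0.08181757  0.20058275]]
clamp_white_a [([0.01, -0.078, 0.041], 0.72), ([-0.012, 0.03, 0.04], 0.64), ([-0.005, -0.027, 0.042], 0.59), ([0.0, 0.19, 0.017], 0.29)]
clamp_blue [([0.004, 0.087, 0.042], 0.67)]
tray [([-0.042, 0.007, 0.033], 0.3)]
cover_edge [([-0.108, 0.017, 0.065], 0.92)]
```

View pics/w1.png

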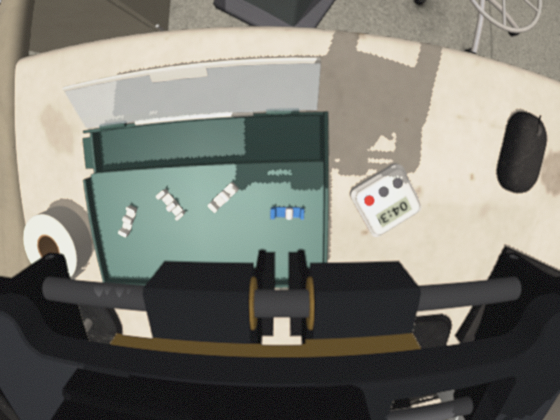

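```bash
python3 -m jog '[{"grip":255,"travel":[2,-1,-1],"twist":1.5},{"grip":255,"travel":[2,-1,-1],"twist":0},{"grip":255,"travel":[1.7,-1,-1],"twist":0},{"grip":255,"travel":[0,0,-3],"twist":0},{"grip":255,"travel":[0,0,-3],"twist":0},{"grip":255,"travel":[0,0,-2.5],"twist":0},{"grip":255,"travel":[0,0,-1.5],"twist":0},{"grip":255,"travel":[0,0,-0.3],"twist":0}]'
python3 - <<'E'
from h import *
T=np.load('T.npy');o=get_obs();p=o['position'];q=o['tool_rot'];print(p,wt(p,T),o['grip_width'])
E
```

```text
time: 2.85
position: [0.5366, 0.2697, 0.0652]
tool_rot: [-0.287, 0.958, 0.0, -0.002]
ft_force: [0.3, 0.0, -0.5]
grip_width: 0.0005
[0.53662496 0.26967511 0.06517306] [[0.02931978 0.02416101 0.06517306]] 0.00048541557678833725
```

```bash
R='x'; python3 -m jog '[{"grip":255,"travel":[-0.5,-0.3,-0.1],"twist":0},{"grip":255,"travel":[-0.5,-0.33,0],"twist":0},{"grip":255,"travel":[-0.5,-0.33,0],"twist":0},{"grip":255,"travel":[-0.5,-0.33,0],"twist":0},{"grip":255,"travel":[-0.5,-0.33,0],"twist":0},{"grip":255,"travel":[-0.5,-0.33,0],"twist":0},{"grip":255,"travel":[-0.5,-0.33,0],"twist":0},{"grip":255,"travel":[-0.5,-0.33,0],"twist":0}]'; python3 -m jog '[{"grip":255,"travel":[-0.5,-0.33,0],"twist":0},{"grip":255,"travel":[-0.5,-0.33,0],"twist":0},{"grip":255,"travel":[-0.5,-0.33,0],"twist":0},{"grip":255,"travel":[-0.5,-0.33,0],"twist":0},{"grip":255,"travel":[0,0,0],"twist":0}]';python3 - <<'E'
from h import *
T=np.load('T.npy');o=get_obs();p=o['position'];q=o['tool_rot'];print(p,wt(p,T),o['grip_width'])
im=camera('wrist');cv2.imwrite('pics/w2.png',im[:,:,::-1])
for t in ['clamp_white_a','clamp_blue']:
    print(t,[(wt(d['at'],T)[0].round(3).tolist(),round(d['p'],2)) for d in search_frame(t,'wrist')[:5]])
E
```

```text
time: 3.65
position: [0.497, 0.2442, 0.0666]
tool_rot: [-0.287, 0.958, 0.0, 0.0]
ft_force: [-0.1, -0.3, -0.2]
grip_width: 0.0004
time: 4.15
position: [0.4762, 0.2307, 0.0664]
tool_rot: [-0.287, 0.958, 0.0, -0.001]
ft_force: [0.4, 0.1, 0.2]
grip_width: 0.0002
[0.4761945  0.23071679 0.06642127] [[-0.04257571  0.02495537  0.06642127]] 0.0002047536824764895
clamp_white_a [([0.004, -0.076, 0.046], 0.85), ([-0.055, 0.032, 0.015], 0.71), ([-0.093, 0.004, 0.046], 0.48)]
clamp_blue []
```

View pics/w2.png

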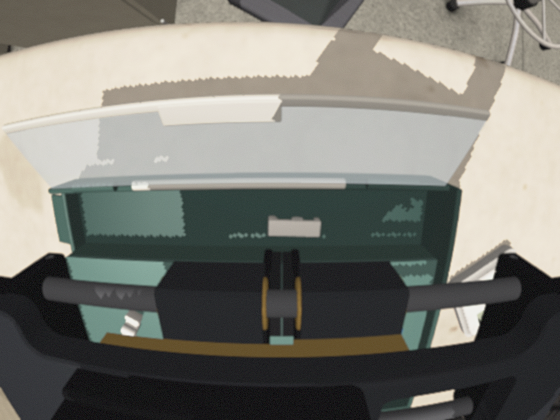

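```bash
python3 -m jog '[{"grip":255,"travel":[0,0,3],"twist":0},{"grip":255,"travel":[2.4,0,0],"twist":0},{"grip":255,"travel":[2.4,0,0],"twist":0},{"grip":255,"travel":[2.4,0,0],"twist":0},{"grip":255,"travel":[2.3,0,0],"twist":0},{"grip":255,"travel":[0,0,-1],"twist":0},{"grip":255,"travel":[0,0,-2.2],"twist":0},{"grip":255,"travel":[0,0,0],"twist":0}]'
python3 - <<'E'
from h import *
T=np.load('T.npy');o=get_obs();p=o['position'];q=o['tool_rot'];print(p,wt(p,T),o['grip_width'])
E
```

```text
time: 5.1
position: [0.5688, 0.2307, 0.0614]
tool_rot: [-0.287, 0.958, 0.0, -0.004]
ft_force: [-0.9, 0.4, -0.2]
grip_width: 0.0005
[0.56875241 0.23066325 0.06135934] [[ 0.0346291  -0.02609742  0.06135934]] 0.0004990961399277511
```

```bash
python3 -m jog '[{"grip":255,"travel":[-0.5,-0.33,0],"twist":0},{"grip":255,"travel":[-0.5,-0.33,0],"twist":0},{"grip":255,"travel":[-0.5,-0.33,0],"twist":0},{"grip":255,"travel":[-0.5,-0.33,0],"twist":0},{"grip":255,"travel":[-0.5,-0.33,0],"twist":0},{"grip":255,"travel":[-0.5,-0.33,0],"twist":0},{"grip":255,"travel":[-0.5,-0.33,0],"twist":0},{"grip":255,"travel":[-0.5,-0.33,0],"twist":0}]'; python3 -m jog '[{"grip":255,"travel":[-0.5,-0.33,0],"twist":0},{"grip":255,"travel":[-0.5,-0.33,0],"twist":0},{"grip":255,"travel":[-0.5,-0.33,0],"twist":0},{"grip":255,"travel":[-0.5,-0.33,0],"twist":0},{"grip":255,"travel":[-0.5,-0.33,0],"twist":0},{"grip":255,"travel":[0,0,0],"twist":0},{"grip":255,"travel":[0,0,0],"twist":0}]';python3 - <<'E'
from h import *
T=np.load('T.npy');o=get_obs();p=o['position'];q=o['tool_rot'];print(p,wt(p,T),o['grip_width'])
im=camera('wrist');cv2.imwrite('pics/w3.png',im[:,:,::-1])
for t in ['clamp_white_a','clamp_blue']:
    print(t,[(wt(d['at'],T)[0].round(3).tolist(),round(d['p'],2)) for d in search_frame(t,'wrist')[:5]])
E
```

```text
time: 5.9
position: [0.532, 0.2045, 0.0646]
tool_rot: [-0.287, 0.958, -0.0, 0.0]
ft_force: [1.1, -0.3, 0.0]
grip_width: 0.0005
time: 6.6
position: [0.5075, 0.1883, 0.0646]
tool_rot: [-0.287, 0.958, -0.0, 0.0]
ft_force: [1.0, -0.7, -0.3]
grip_width: 0.0001
[0.50752141 0.18826435 0.06461481] [[-0.03983047 -0.02773284  0.06461481]] 0.0001262670949148336
clamp_white_a [([-0.059, -0.041, 0.019], 0.9), ([-0.057, 0.035, 0.015], 0.65)]
clamp_blue []
```

```bash
python3 -m jog '[{"grip":255,"travel":[0,0,3],"twist":0},{"grip":255,"travel":[2.5,0.1,0],"twist":0},{"grip":255,"travel":[2.5,0.1,0],"twist":0},{"grip":255,"travel":[2.5,0.1,0],"twist":0},{"grip":255,"travel":[2.5,0,0],"twist":0},{"grip":255,"travel":[0,0,-1],"twist":0},{"grip":255,"travel":[0,0,-2.1],"twist":0},{"grip":255,"travel":[0,0,0],"twist":0}]'
python3 - <<'E'
from h import *
T=np.load('T.npy');o=get_obs();p=o['position'];q=o['tool_rot'];print(p,wt(p,T),o['grip_width'])
E
```

```text
time: 7.55
position: [0.6037, 0.191, 0.0603]
tool_rot: [-0.287, 0.958, 0.001, -0.004]
ft_force: [-1.4, -0.7, -0.0]
grip_width: 0.0002
[0.6037109  0.19098684 0.06032557] [[ 0.04193453 -0.07847055  0.06032557]] 0.00024184152203033385
```

```bash
python3 -m jog '[{"grip":255,"travel":[0.1,-0.13,0],"twist":0},{"grip":255,"travel":[-0.5,-0.33,0],"twist":0},{"grip":255,"travel":[-0.5,-0.33,0],"twist":0},{"grip":255,"travel":[-0.5,-0.33,0],"twist":0},{"grip":255,"travel":[-0.5,-0.33,0],"twist":0},{"grip":255,"travel":[-0.5,-0.33,0],"twist":0},{"grip":255,"travel":[-0.5,-0.33,0],"twist":0},{"grip":255,"travel":[-0.5,-0.33,0],"twist":0}]'; python3 -m jog '[{"grip":255,"travel":[-0.5,-0.33,0],"twist":0},{"grip":255,"travel":[-0.5,-0.33,0],"twist":0},{"grip":255,"travel":[-0.5,-0.33,0],"twist":0},{"grip":255,"travel":[-0.5,-0.33,0],"twist":0},{"grip":255,"travel":[-0.5,-0.33,0],"twist":0},{"grip":255,"travel":[-0.5,-0.33,0],"twist":0},{"grip":255,"travel":[-0.5,-0.33,0],"twist":0},{"grip":255,"travel":[0,0,0],"twist":0}]';python3 - <<'E'
from h import *
T=np.load('T.npy');o=get_obs();p=o['position'];q=o['tool_rot'];print(p,wt(p,T),o['grip_width'])
im=camera('wrist');cv2.imwrite('pics/w4.png',im[:,:,::-1])
for t in ['clamp_white_a','clamp_blue']:
    print(t,[(wt(d['at'],T)[0].round(3).tolist(),round(d['p'],2)) for d in search_frame(t,'wrist')[:5]])
E
```

```text
time: 8.35
position: [0.5729, 0.1666, 0.0636]
tool_rot: [-0.287, 0.958, -0.0, 0.0]
ft_force: [0.5, 0.7, 0.1]
grip_width: 0.0003
time: 9.15
position: [0.5373, 0.1434, 0.0635]
tool_rot: [-0.287, 0.958, 0.0, -0.001]
ft_force: [0.5, -1.1, -1.0]
grip_width: 0.0008
[0.53726557 0.14341628 0.06346586] [[-0.03972618 -0.08154784  0.06346586]] 0.0007893653414412034
clamp_white_a [([-0.06, -0.04, 0.017], 0.93), ([-0.052, -0.064, 0.019], 0.77), ([-0.058, 0.029, 0.016], 0.66)]
clamp_blue [([-0.113, -0.04, 0.068], 0.71)]
```

View pics/w4.png

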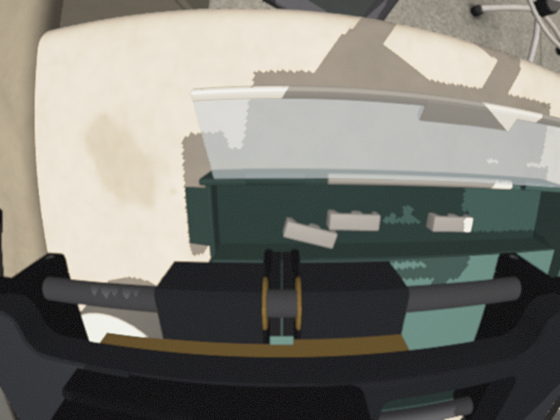

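```bash
python3 -m jog '[{"grip":255,"travel":[0,0,4],"twist":0},{"grip":255,"travel":[0,0,4],"twist":0},{"grip":255,"travel":[-2.8,0.1,0.5],"twist":0},{"grip":255,"travel":[-2.8,0.1,0],"twist":0},{"grip":255,"travel":[-2.8,0.1,0],"twist":0},{"grip":255,"travel":[-2.8,0.1,0],"twist":0},{"grip":255,"travel":[-2.8,0.1,0],"twist":0},{"grip":255,"travel":[0,0,0],"twist":0}]'
python3 - <<'E'
from h import *
T=np.load('T.npy');o=get_obs();p=o['position'];q=o['tool_rot'];print(p,wt(p,T),o['grip_width'])
im=np.hstack([camera('scene')[150:320,190:390],camera('top')[150:320,210:410]]);cv2.imwrite('pics/s5.png',cv2.resize(im[:,:,::-1],None,fx=2,fy=2))
for t in ['clamp_white_a','clamp_blue','cover_edge']:
  for c in ('scene','top'):
    print(t,[(wt(d['at'],T)[0].round(3).tolist(),round(d['p'],2)) for d in search_frame(t,c)[:5]])
E
```

```text
time: 10.1
position: [0.3932, 0.149, 0.1483]
tool_rot: [-0.288, 0.958, 0.001, -0.003]
ft_force: [-0.4, -1.1, -0.4]
grip_width: 0.0006
[0.3932324  0.14896277 0.14833909] [[-0.15685701  0.00245623  0.14833909]] 0.0005845755256417712
clamp_white_a []
clamp_white_a [([-0.056, -0.033, 0.019], 0.65), ([-0.049, -0.063, 0.016], 0.46)]
clamp_blue [([0.03, -0.201, 0.042], 0.71)]
clamp_blue [([0.008, 0.089, 0.038], 0.59)]
cover_edge [([-0.115, -0.026, 0.07], 0.67), ([-0.003, 0.213, 0.013], 0.18)]
cover_edge [([-0.1, 0.048, 0.058], 0.6)]
```

View pics/s5.png

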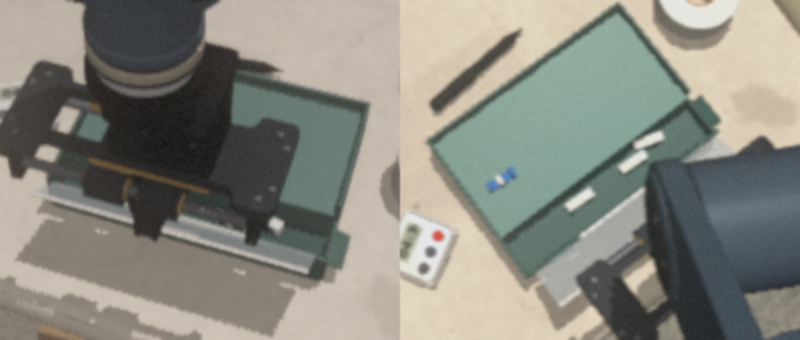

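```bash
python3 -m jog '[{"grip":255,"travel":[0,0,-2],"twist":0},{"grip":255,"travel":[0,0,-2],"twist":0},{"grip":255,"travel":[0,0,-2],"twist":0},{"grip":255,"travel":[0,0,-0.5],"twist":0},{"grip":255,"travel":[0.5,0.33,0],"twist":0},{"grip":255,"travel":[0.5,0.33,0],"twist":0},{"grip":255,"travel":[0.5,0.33,0],"twist":0},{"grip":255,"travel":[0,0,0],"twist":0}]'
python3 - <<'E'
from h import *
T=np.load('T.npy');o=get_obs();p=o['position'];q=o['tool_rot'];print(p,wt(p,T),o['grip_width'])
E
```

```text
time: 11.3
position: [0.4153, 0.1593, 0.0844]
tool_rot: [-0.287, 0.958, -0.0, 0.002]
ft_force: [0.8, 0.6, 0.3]
grip_width: 0.0004
[0.41531883 0.15933329 0.08436362] [[-0.13271202 -0.00106186  0.08436362]] 0.0004006252505472444
```

```bash
python3 -m jog '[{"grip":255,"travel":[0.5,0.33,0],"twist":0},{"grip":255,"travel":[0.5,0.33,0],"twist":0},{"grip":255,"travel":[0.5,0.33,0],"twist":0},{"grip":255,"travel":[0.5,0.33,0],"twist":0},{"grip":255,"travel":[0.5,0.33,0],"twist":0},{"grip":255,"travel":[0.5,0.33,0],"twist":0},{"grip":255,"travel":[0.5,0.33,0],"twist":0},{"grip":255,"travel":[0,0,0],"twist":0}]'; python3 -m jog '[{"grip":255,"travel":[0.5,0.33,0],"twist":0},{"grip":255,"travel":[0.5,0.33,0],"twist":0},{"grip":255,"travel":[0.5,0.33,0],"twist":0},{"grip":255,"travel":[0.5,0.33,0],"twist":0},{"grip":255,"travel":[0.5,0.33,0],"twist":0},{"grip":255,"travel":[0.5,0.33,0],"twist":0},{"grip":255,"travel":[0,0,0],"twist":0}]'
python3 - <<'E'
from h import *
T=np.load('T.npy');o=get_obs();p=o['position'];q=o['tool_rot'];print(p,wt(p,T),o['grip_width'])
im=np.hstack([camera('scene')[150:320,190:390],camera('top')[150:320,210:410]]);cv2.imwrite('pics/s6.png',cv2.resize(im[:,:,::-1],None,fx=2,fy=2))
E
```

```text
time: 12.1
position: [0.4494, 0.1823, 0.0835]
tool_rot: [-0.287, 0.958, -0.0, 0.001]
ft_force: [0.1, -0.2, 0.2]
grip_width: 0.0006
time: 12.8
position: [0.4799, 0.2022, 0.0837]
tool_rot: [-0.287, 0.958, -0.0, 0.001]
ft_force: [-0.8, 0.3, 0.0]
grip_width: 0.0006
[0.4798669  0.20219076 0.08369771] [[-0.05523182 -0.00087181  0.08369771]] 0.000565449419954308
```

View pics/s6.png

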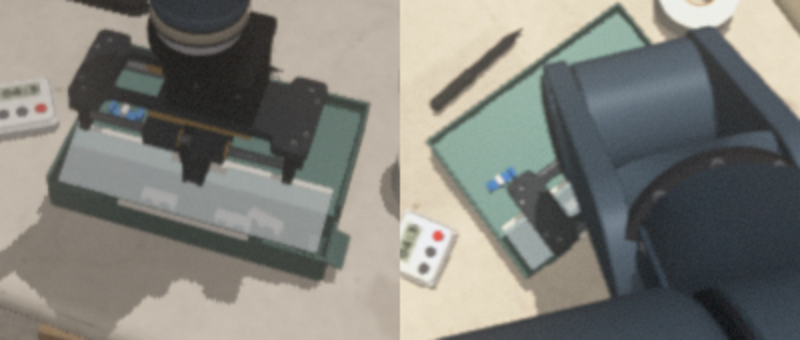

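```bash
python3 -m jog '[{"grip":255,"travel":[0.2,0.13,-0.4],"twist":0},{"grip":255,"travel":[0.2,0.13,-0.4],"twist":0},{"grip":255,"travel":[0.2,0.13,-0.4],"twist":0},{"grip":255,"travel":[0,0,-0.4],"twist":0},{"grip":255,"travel":[0,0,-0.3],"twist":0},{"grip":255,"travel":[0,0,-0.2],"twist":0},{"grip":255,"travel":[0,0,0],"twist":0}]'
python3 - <<'E'
from h import *
T=np.load('T.npy');o=get_obs();p=o['position'];print(wt(p,T),o['ft_force'])
E
```

```text
time: 13.6
position: [0.4844, 0.2055, 0.0633]
tool_rot: [-0.287, 0.958, -0.0, 0.0]
ft_force: [-1.5, 0.2, 7.6]
grip_width: 0.001
[[-0.04960329 -0.00060554  0.06330778]] [-1.50790194  0.15164901  7.57501848]
```

```bash
python3 -m jog '[{"grip":255,"travel":[0,0,-0.1],"twist":0},{"grip":255,"travel":[0,0,0],"twist":0},{"grip":255,"travel":[0,0,0],"twist":0}]';  python3 -m jog '[{"grip":255,"travel":[0,0,2],"twist":0},{"grip":255,"travel":[0,0,4],"twist":0},{"grip":255,"travel":[0,0,5],"twist":0},{"grip":255,"travel":[-4,0,4],"twist":0},{"grip":255,"travel":[-4,4.5,2],"twist":0},{"grip":255,"travel":[-4,4.5,0],"twist":0},{"grip":255,"travel":[-4,4.5,0],"twist":0},{"grip":255,"travel":[-3,4.5,0],"twist":0}]'; python3 -m jog '[{"grip":255,"travel":[-3,4.5,0],"twist":0},{"grip":255,"travel":[-3,4.5,0],"twist":0},{"grip":255,"travel":[0,4.5,0],"twist":0},{"grip":255,"travel":[0,0,0],"twist":0},{"grip":255,"travel":[0,0,0],"twist":0}]';python3 - <<'E'
from h import *
T=np.load('T.npy')
im=np.hstack([camera('scene')[150:320,190:390],camera('top')[150:320,210:410]]);cv2.imwrite('pics/s7.png',cv2.resize(im[:,:,::-1],None,fx=2,fy=2))
for t in ['clamp_white_a','clamp_blue','cover_edge','label_roll','bench_timer','marker_black']:
  for c in ('scene','top'):
    print(t,[(wt(d['at'],T)[0].round(3).tolist(),round(d['p'],2)) for d in search_frame(t,c)[:4]])
E
```

```text
time: 13.9
position: [0.4844, 0.2055, 0.0632]
tool_rot: [-0.287, 0.958, -0.0, 0.0]
ft_force: [-2.4, -1.2, 13.8]
grip_width: 0.0004
time: 14.7
position: [0.3212, 0.3577, 0.2229]
tool_rot: [-0.287, 0.958, -0.0, -0.0]
ft_force: [0.9, -0.1, 0.1]
grip_width: 0.0004
time: 15.2
position: [0.2672, 0.4858, 0.2221]
tool_rot: [-0.288, 0.958, -0.0, -0.0]
ft_force: [-0.8, -0.8, 0.1]
grip_width: 0.0003
clamp_white_a []
clamp_white_a []
clamp_blue [([0.006, 0.084, 0.04], 0.51)]
clamp_blue []
cover_edge [([-0.06, -0.005, 0.04], 0.69)]
cover_edge [([-0.055, 0.002, 0.039], 0.9)]
label_roll [([0.034, -0.203, 0.038], 0.59)]
label_roll [([0.042, -0.201, 0.04], 0.86)]
bench_timer [([-0.003, 0.19, 0.016], 0.86)]
bench_timer [([0.0, 0.196, 0.021], 0.59)]
marker_black [([0.125, 0.028, 0.014], 0.52), ([-0.063, -0.007, 0.042], 0.19)]
marker_black [([0.123, 0.044, 0.018], 0.84)]
```

View pics/s7.png

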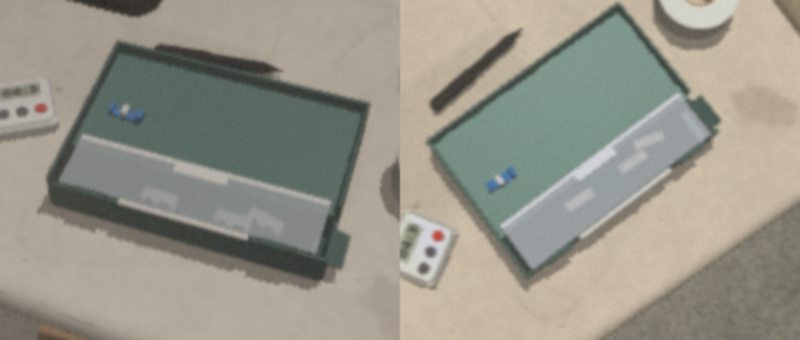

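The cover lies flat with the three white clamps under it. The blue clamp is on the deck and the surrounding things have not moved.

```bash
python3 -c "from rig import hand_in;print(hand_in())"
```

```text
the job is handed in; nothing more can be done
None
```

I swept the three white clamps over the deck edge into the trough with closed fingertips. Then I tipped the cover over and pressed it shut with about 14 N, backed the arm away and handed the job in at about 15.5 s of the 53 s.

- **Clamps:** The last pictures from both cameras show three white clamps under the cover and the blue one still in its place on the deck. The networks no longer found the white clamps through the cover. With it open they had put all three at about 15–19 mm height, on the trough floor.
- **Blue clamp:** In the final check only the scene camera's search reported it, at tray x 6, y 84 mm. The top camera's search missed it, though its picture shows the clamp plainly.
- **Cover:** Both cameras put it at 39–40 mm above the desk. The fingertips stopped at 41 mm while pressing, which matches the shut height given. I did not measure its angle directly.
- **Surroundings:** The top camera has the roll, timer and pen within about 6 mm of where they started, which is close to its error. The scene camera put the pen 17 mm along its length from its first position. The pictures show no shift and the robot never went near the pen, so I took that as a detection error.

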